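Clip the laminating rollers into their case and shut the lid

ROBOT

A 7-joint arm with a two-finger parallel gripper is mounted at the origin on a cart in front of the work surface, level with it; the furniture and walls round the work are solid. World frame = base frame: x ahead of the robot, y to its left, z up, the work surface at z = 0. Lengths are in m, angles in degrees, forces in N, time in s.
With the tool pointing down it reaches from about 0.4 to 0.875 m from the base axis. Payload 19.3 kg.
Tool frame: the origin (TCP) lies between the finger pads; the fingertips stand 22 mm ahead of it and the grasp point (between the pads) lies 3 mm ahead of it; z points along the fingers, y is the line along which they close (so a half turn about z gives the same grasp; the last joint's range is limited). The gripper opens to 85 mm and grips with 20 to 120 N. Pads are 22 mm wide; open, the fingers measure 114 mm over their backs; the gripper's body (76 mm by 85 mm) begins 54 mm behind the grasp point. The pads swing forward as they close: fully open they stand 13 mm farther back than shut.
Start: joints at [-69.912, 29.874, -2.08, 91.645, 1.215, 58.505, -6.463], TCP at [0.255, 0.57, 0.253] pointing down, gripper open.
Joint ranges: [-166.77, 166.77], [-17.47, 122.26], [-85.68, 81.53], [9.62, 139.38], [-72.42, 252.41], [9.2, 110.78], [-144.41, 144.41]. Speed limits (degrees/s): [108.29, 108.29, 136.94, 136.94, 172.46, 172.46, 172.46].

INTERFACE

Orientations are given as a 3x3 rotation matrix whose columns are the frame's x, y, z axes.
In Python, from workcell import manip gives the robot as it stands.
- The arm moves only by the tool step_arm, never from a script. Its argument "targets" is a list of rows, each a list of 3 entries, a list of its own where there are three numbers: the shift along the world's x, y, z in cm, then the turn about the world's z in degrees, then the opening, from 0 (shut) to 1 (fully open). In form: [[[tx, ty, tz], turn, grip], ...]. A call has 1 to 20 rows; each row is the pose to reach, as a shift and turn from the pose commanded when the call began; what a row does not reach only later rows make up. A row lasts 1/12 s, in which the tool goes at most 41.7 mm and 7.16 degrees, less where a joint would pass 70% of its speed; a pose out of reach is approached as far as the arm can. A call with a gripper value outside its range is refused whole. The fingers move at their own pace and stop on an object; "newtons" is the grip in N (left out, the last holds). Time passes only in rows, so rows that repeat a pose let the fingers close. It gives the time, the measured TCP pose, the force, the opening and the grip force at its end, in the units of the state.
- manip.get_obs(): the state, without advancing time (a new reading comes with each control period).
- manip.read_camera(name): name is "scene" or "top" or "wrist"; returns the picture (384x512x3 uint8, red, green, blue); there is no depth.
- manip.get_calibration(name): a dict with "fx", "fy", "cx", "cy" (pixels), "distortion" ([k1, k2, p1, p2, k3] as OpenCV has them; the pictures are not rectified), "extrinsics" (4x4, takes a point from camera to world coordinates); the wrist camera has in their place "tool_from_camera" (4x4, takes a point from camera to tool coordinates, whose origin is the TCP and whose axes are the flange's). Camera axes: x right, y up, looking along -z (the intrinsics and any distortion apply to the point x, -y, -z); pixel columns grow to the right and rows downward; lengths in m; the calibration is good to about 2 mm. A picture is of the moment at which its call begins: read the wrist's pose just before it. get_calibration takes no time and is no camera call.
- manip.close_job(): hands the job in; it is judged then, once.
The state is a dict: "time": time; "q": joint angles; "qd": joint speeds; "joint_torque": joint torques, N m; "ee_pos": TCP position; "ee_rot": TCP orientation; "force": force on the tool from outside, world axes, zero at the start; "torque": the same for the moment, N m; "gripper_width": finger opening in m; "finger_force": force on a finger pad.
Only numpy, scipy, OpenCV 4.12 (cv2) and the standard library are available. Lean on these libraries where they do the work, as an engineer would, in place of code of your own. Each camera call takes 0.05 s, during which the arm holds its last target. There are 200 camera calls.

TASK

Put all the laminating rollers away in their case: press each handle down into a free spring clip until it snaps fully home, with the roller head towards the lid's hinge, and stop pushing once it has snapped. When all of them are in, swing the lid over without slamming it and push its edge down until the catch snaps. Do not force anything, and leave the cup and the tape roll where they are.

Things in the scene. Friction and masses are not known exactly. Their poses are not given: they have to be found in the camera images.
- lid_hinge (a point): Middle of the lid's hinge line, on the right-hand long wall (-y side) of a fixed grey sheet-metal case on the right-hand table, 312 x 216 mm, walls 44 mm high, 3 mm thick; 52 mm above the bench (the table is 5 mm above it). Its axes are the case's: x along the 312 mm length and the hinge line, y across the case, pointing outward on the hinge side (the case spans y = -219 to -3 mm from here), z up.
- lid (a joint): Sheet lid of the case, 324 mm along the hinge by 226 mm, 3 mm thick. Rad: 0 shut on its catch, 1.57 upright, 1.85 open stop; starts at 1.6 to 1.78. The hinge is stiff (0.45 N m), so it stays at any angle. It shuts over the tray, away from the hinge side. In the last 12 mm (0.055 rad) a nose on its edge meets a sprung catch; about 10 N down on the edge snaps it past, and it stays at 0.
- lid_edge (a point): Middle of the lid's free edge, on its outer face, 219 mm from the hinge line; the catch is here. With the lid open it stands up to 0.28 m above the bench: pass clear of it. It moves with the lid: z is normal to the lid (up when shut), x along the edge.
- clip_1 (a point): Spring clip 1 of 4 in the case: where the middle of a seated handle's axis lies, 36 mm above the bench; y along the handle, pointing to the hinge side (the head's end), x across it, z up. All clips: two sprung jaws, within 20 mm of the axis in x, carry rounded lips that span 16 to 34 mm from this point both ways along y; the 32 mm between is open for fingers, down to the floor 28 mm below this point.
- clip_2 (a point): Spring clip 2 of 4 in the case: where the middle of a seated handle's axis lies, 36 mm above the bench; y along the handle, pointing to the hinge side (the head's end), x across it, z up. All clips: the lips are 8 mm above this point, 15 mm apart, for a 21 mm handle: pushed straight down with about 10 N it spreads them, snaps past and rests on solid pads 10.5 mm below this point.
- clip_3 (a point): Spring clip 3 of 4 in the case: where the middle of a seated handle's axis lies, 36 mm above the bench; y along the handle, pointing to the hinge side (the head's end), x across it, z up. All clips: a handle lying on the lips, not snapped in, is about 16 mm too high and stops the lid. A straight pull up of similar force takes a snapped handle out again.
- clip_4 (a point): Spring clip 4 of 4 in the case: where the middle of a seated handle's axis lies, 36 mm above the bench; y along the handle, pointing to the hinge side (the head's end), x across it, z up. All clips: they are 76 mm apart along the case's length, one roller each. The head rests on a pad 120 mm from this point along y, top 11 mm below this point.
- roller_1: Laminating roller, 61 x 180 x 21 mm, 130 g: wooden handle 21 mm thick and, on a bent wire, a grooved metal head 61 mm wide. Origin on the underside; y along the handle to the head, z up. Handle axis at x = 6, z = 10.5, y = -90 to 10 mm; head axle at y = 80 mm, x = -25 to 37 mm. None if absent.
- roller_1_handle (a point): Middle of that roller's handle, on its axis: the place to grip it, across the handle. Axes as its body's. None if absent.
- roller_2: Laminating roller, 61 x 180 x 21 mm, 130 g: wooden handle 21 mm thick and, on a bent wire, a grooved metal head 61 mm wide. Origin on the underside; y along the handle to the head, z up. Handle axis at x = 6, z = 10.5, y = -90 to 10 mm; head axle at y = 80 mm, x = -25 to 37 mm. None if absent.
- roller_2_handle (a point): Middle of that roller's handle, on its axis: the place to grip it, across the handle. Axes as its body's. None if absent.
- roller_3: Laminating roller, 61 x 180 x 21 mm, 130 g: wooden handle 21 mm thick and, on a bent wire, a grooved metal head 61 mm wide. Origin on the underside; y along the handle to the head, z up. Handle axis at x = 6, z = 10.5, y = -90 to 10 mm; head axle at y = 80 mm, x = -25 to 37 mm. None if absent.
- roller_3_handle (a point): Middle of that roller's handle, on its axis: the place to grip it, across the handle. Axes as its body's. None if absent.
- roller_4: Laminating roller, 61 x 180 x 21 mm, 130 g: wooden handle 21 mm thick and, on a bent wire, a grooved metal head 61 mm wide. Origin on the underside; y along the handle to the head, z up. Handle axis at x = 6, z = 10.5, y = -90 to 10 mm; head axle at y = 80 mm, x = -25 to 37 mm. None if absent.
- roller_4_handle (a point): Middle of that roller's handle, on its axis: the place to grip it, across the handle. Axes as its body's. None if absent.
- cup: White mixing cup standing on the bench beyond the rollers, 59 mm wide, 50 mm high, origin at the centre of its underside. Leave alone.
- tape_roll: Roll of masking tape lying on the thin mat beyond the rollers, 107 mm wide, 30 mm high, origin at the centre of its underside. Leave alone.

How it is judged:
By the outcome, as a careful person would: the job done as asked, in the order asked, and still so for the second after the job is handed in, with the robot touching nothing.
Of roller_1, roller_2, roller_3, roller_4 only 3 to 4 are there at a start; the rules pass over those that are not, and their reading is None.
At some moment in a run one of roller_1, roller_2, roller_3 may be knocked a few centimetres aside while the robot is not near it.
Once in a run the grip may slacken for a moment while it holds something.
It also fails if it takes over 200 s, if anything falls off the work surface, if the arm or the gripper's body presses on something with over 40 N, if the wrist force passes 120 N, or if a joint passes its speed limit or range.

## Working session

There is one attempt and no reset: what is moved stays moved. The work goes in short steps, Python scripts to look and compute and a tool call to move; the robot and the scene stay as the last step left them, time stands still between calls to the robot, and variables do not carry over. Pictures are saved under pics/ and viewed, at most 17 in all, crops included, and the job is handed in when it is done.

Besides the shell and the picture viewer there is one more tool, called as name(argument=value, ...), one argument or row to a line, values as JSON. step_arm: Moves the arm, as the interface text tells. Its arguments: {"type":"object","properties":{"targets":{"type":"array","items":{"type":"array"}},"newtons":{"type":"number"}},"required":["targets"]}

```bash
ls; mkdir -p pics
cat > h.py <<'E'
import numpy as np, cv2
from workcell import manip
def snap(name,fn=None):
    o=manip.get_obs(); im=manip.read_camera(name)
    if fn: cv2.imwrite('pics/'+fn,im[:,:,::-1])
    return o,im
def cam(name,o=None):
    c=manip.get_calibration(name)
    K=np.array([[c['fx'],0,c['cx']],[0,c['fy'],c['cy']],[0,0,1]]);d=np.array(c['distortion'],float)
    if name=='wrist':
        T=np.eye(4);T[:3,:3]=o['ee_rot'];T[:3,3]=o['ee_pos'];E=T@np.array(c['tool_from_camera'])
    else:E=np.array(c['extrinsics'])
    return K,d,E
def plane(name,pts,z,o=None):
    K,d,E=cam(name,o)
    p=cv2.undistortPoints(np.array(pts,float).reshape(-1,1,2),K,d).reshape(-1,2)
    r=np.c_[p[:,0],-p[:,1],-np.ones(len(p))]@E[:3,:3].T
    t=(z-E[2,3])/r[:,2]
    return E[:3,3]+r*t[:,None]
def proj(name,P,o=None):
    K,d,E=cam(name,o)
    q=(np.array(P,float).reshape(-1,3)-E[:3,3])@E[:3,:3]
    q=q*[1,-1,-1]
    return cv2.projectPoints(q,np.zeros(3),np.zeros(3),K,d)[0].reshape(-1,2)
E
python3 - <<'E'
from h import *
o,a=snap('top','top0.png');snap('scene','scene0.png')
print({k:np.round(v,3).tolist() for k,v in o.items()})
for n in('top','scene'):print(n,[np.round(x,3).tolist() for x in cam(n)])
print(manip.get_calibration('wrist'))
E
```

```text
pics
{'time': 0.0, 'q': [-69.911, 29.91, -2.082, 91.674, 1.217, 58.503, -6.464], 'qd': [0.067, -0.115, 0.023, -0.006, 0.014, 0.023, 0.006], 'joint_torque': [0.001, -92.712, 1.98, -36.993, 0.018, 0.008, 0.0], 'ee_pos': [0.255, 0.57, 0.253], 'ee_rot': [[-0.913, 0.409, -0.0], [0.409, 0.913, -0.001], [-0.0, -0.001, -1.0]], 'force': [-0.669, 0.084, -0.336], 'torque': [0.007, -0.043, 0.007], 'finger_force': 0.0, 'gripper_width': 0.086}
top [[[495.174, 0.0, 262.494], [0.0, 495.174, 180.974], [0.0, 0.0, 1.0]], [-0.191, 0.0, 0.0, 0.0, 0.0], [[0.0, 0.998, -0.059, 0.529], [-1.0, -0.001, -0.017, -0.015], [-0.017, 0.059, 0.998, 1.644], [0.0, 0.0, 0.0, 1.0]]]
scene [[[367.947, 0.0, 253.447], [0.0, 367.947, 195.326], [0.0, 0.0, 1.0]], [-0.062, 0.0, 0.0, 0.0, 0.0], [[0.818, 0.292, -0.496, 0.109], [-0.575, 0.413, -0.706, -0.717], [-0.001, 0.863, 0.505, 0.572], [0.0, 0.0, 0.0, 1.0]]]
{'fx': 289.51697444321684, 'fy': 289.51697444321684, 'cx': 253.91622803789141, 'cy': 185.9649891990118, 'distortion': array([-0.04993121,  0.        ,  0.        ,  0.        ,  0.        ]), 'tool_from_camera': array([[ 8.34395758e-04,  9.62314401e-01,  2.71938040e-01,
         6.84349775e-02],
       [ 9.99999397e-01, -6.08871681e-04, -9.13698090e-04,
         4.52781537e-04],
       [-7.13689458e-04,  2.71938639e-01, -9.62314329e-01,
        -1.20117758e-01],
       [ 0.00000000e+00,  0.00000000e+00,  0.00000000e+00,
         1.00000000e+00]])}
```

View pics/top0.png

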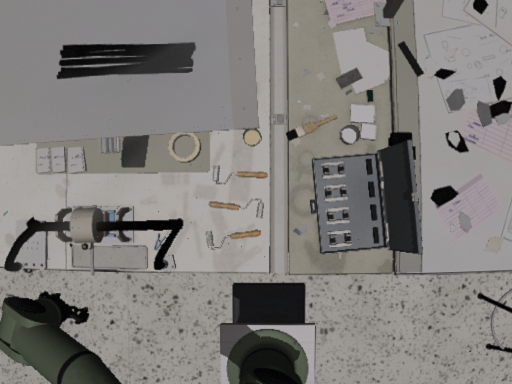

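View pics/scene0.png

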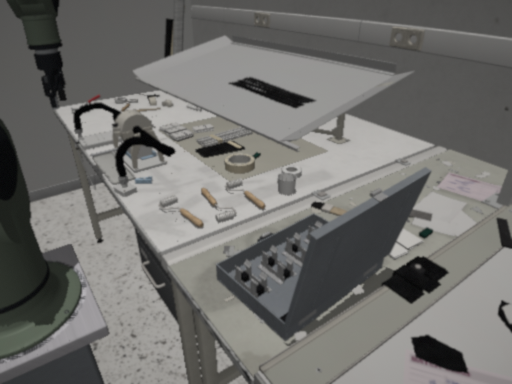

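The top view shows three rollers: handles at about (252,174), (223,205) and (245,234), heads at (218,174), (258,208) and (212,240). All four clips are empty, at cols 328–348. The case is at about (350,203) with its lid standing at col ~400, and a grey panel hangs over the top left.

```bash
cat >> h.py <<'E'
def handles(name,im,z,o=None):
    h=cv2.cvtColor(im,cv2.COLOR_RGB2HSV)
    m=cv2.inRange(h,(8,90,80),(25,255,255))
    out=[]
    for c in cv2.findContours(m,cv2.RETR_EXTERNAL,cv2.CHAIN_APPROX_NONE)[0]:
        if cv2.contourArea(c)<40: continue
        r=cv2.minAreaRect(c);b=cv2.boxPoints(r)
        e=[(b[0]+b[1])/2,(b[1]+b[2])/2,(b[2]+b[3])/2,(b[3]+b[0])/2]
        p=[e[0],e[2]] if np.linalg.norm(e[0]-e[2])>np.linalg.norm(e[1]-e[3]) else [e[1],e[3]]
        w=plane(name,p,z,o);d=w[0]-w[1]
        out.append((np.round(r[0],1).tolist(),np.round(w.mean(0),4).tolist(),round(float(np.linalg.norm(d)),3),round(float(np.degrees(np.arctan2(d[1],d[0]))),1)))
    return out
E
python3 - <<'E'
from h import *
o,a=snap('top')
for x in handles('top',a,0.013):print(x)
c=cv2.resize(a[120:265,190:430],None,fx=3.3,fy=3.3,interpolation=cv2.INTER_CUBIC)
cv2.imwrite('pics/c0.png',c[:,:,::-1])
E
```

```text
([245.4, 234.0], [0.4506, 0.069, 0.013], 0.096, -83.5)
([223.5, 205.2], [0.5454, 0.1414, 0.013], 0.097, 83.0)
([251.5, 174.4], [0.6472, 0.049, 0.013], 0.096, 86.7)
```

View pics/c0.png

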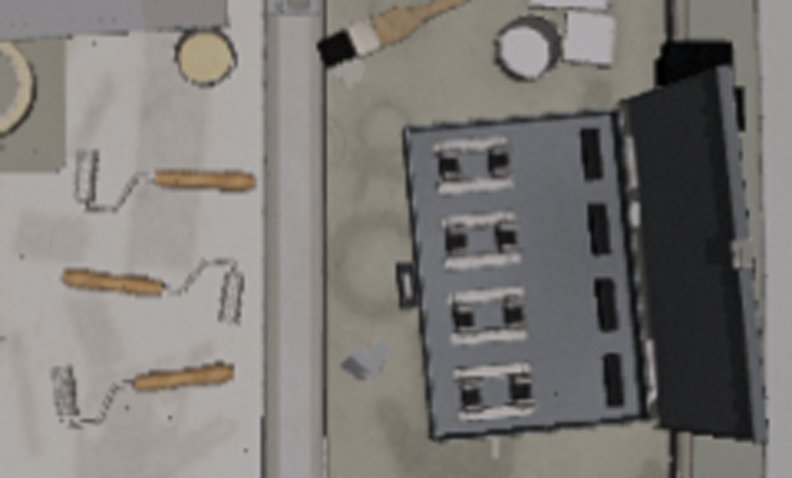

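The crop shows the case at corners (405,128), (433,438), (640,415) and (614,113). Clip centres are at (475,163), (481,240), (487,314) and (496,390), and the catch is at the left wall. A light rail runs along crop cols 263–325.

Run:
```python
from h import *
s=lambda p:[[190+x/3.3,120+y/3.3] for x,y in p]
w=plane('top',s([(405,128),(433,438),(614,113),(643,415)]),0.049)
print('corners',w.round(4).tolist())
print('clips',plane('top',s([(475,163),(481,240),(487,314),(496,390)]),0.044).round(4).tolist())
print('rail',plane('top',s([(263,240),(325,240),(263,470),(325,470)]),0.0).round(3).tolist())
# predicted case from front wall
d=w[1]-w[0];print('len',np.linalg.norm(d[:2]),np.degrees(np.arctan2(d[1],d[0])), np.linalg.norm((w[2]-w[0])[:2]))
def tri(pt,ps):
    A=[];
    O=[];D=[]
    for n,p in(('top',pt),('scene',ps)):
        a=plane(n,[p],0)[0];c=cam(n)[2][:3,3];D.append((a-c)/np.linalg.norm(a-c));O.append(c)
    t=np.linalg.lstsq(np.c_[D[0],-D[1]],O[1]-O[0],rcond=None)[0]
    a=O[0]+D[0]*t[0];b=O[1]+D[1]*t[1];return ((a+b)/2).round(3),np.linalg.norm(a-b).round(3)
print('panel',tri((258,129),(294,136)),tri((0,143),(136,77)))
print('cup scene', plane('scene',[(286,190)],0),plane('top',[(252,137)],0.05))
```

```text
corners [[0.6951, -0.1506, 0.049], [0.392, -0.1767, 0.049], [0.7102, -0.3582, 0.049], [0.4127, -0.3842, 0.049]]
clips [[0.661, -0.2198, 0.044], [0.5852, -0.2251, 0.044], [0.5126, -0.2306, 0.044], [0.4382, -0.2392, 0.044]]
rail [[0.587, -0.011, 0.0], [0.587, -0.073, 0.0], [0.356, -0.011, 0.0], [0.356, -0.073, 0.0]]
len 0.30422027861162104 -175.06853286521408 0.20819573279962247
panel (array([0.77 , 0.023, 0.19 ]), np.float64(0.0)) (array([0.673, 0.847, 0.224]), np.float64(0.126))
cup scene [[0.7735659  0.05028931 0.        ]] [[0.76634786 0.04619449 0.05      ]]
```

step_arm(
  targets=[
    [[29,-43,-5],-73,1],
    [[29,-43,-5],-73,1],
    [[29,-43,-5],-73,1],
    [[29,-43,-5],-73,1],
    [[29,-43,-5],-73,1],
    [[29,-43,-5],-73,1],
    [[29,-43,-5],-73,1],
    [[29,-43,-5],-73,1],
    [[29,-43,-5],-73,1],
    [[29,-43,-5],-73,1],
    [[29,-43,-5],-73,1],
    [[29,-43,-5],-73,1],
    [[29,-43,-5],-73,1],
    [[29,-43,-5],-73,1],
    [[29,-43,-5],-73,1],
    [[29,-43,-5],-73,1],
    [[29,-43,-5],-73,1],
    [[29,-43,-5],-73,1],
  ],
)

```text
time: 1.65
ee_pos: [0.5449, 0.1416, 0.2034]
ee_rot: [[0.122, 0.993, -0.0], [0.993, -0.122, 0.0], [0.0, -0.0, -1.0]]
force: [-0.0, 0.5, 0.3]
gripper_width: 0.0855
finger_force: 0.0
```

```bash
cat >> h.py <<'E'
def st(o):
    r=np.array(o['ee_rot']);print('t',round(o['time'],2),'pos',np.round(o['ee_pos'],4),'yaw',round(float(np.degrees(np.arctan2(r[1,1],r[0,1]))),2),'w',np.round(o['gripper_width'],4),'F',np.round(o['force'],1),'q7',np.round(o['q'][6],1))
E
python3 - <<'E'
from h import *
o,a=snap('wrist','w1.png');st(o)
for x in handles('wrist',a,0.0105,o):print(x)
E
```

```text
t 1.65 pos [0.5449 0.1416 0.2034] yaw -7.01 w 0.0855 F [-0.   0.5  0.3] q7 -16.3
([181.5, 235.6], [0.451, 0.0705, 0.0105], 0.1, 98.8)
([350.5, 212.5], [0.6507, 0.0769, 0.0105], 0.046, 88.4)
([255.0, 166.0], [0.547, 0.1433, 0.0105], 0.099, 83.1)
```

View pics/w1.png

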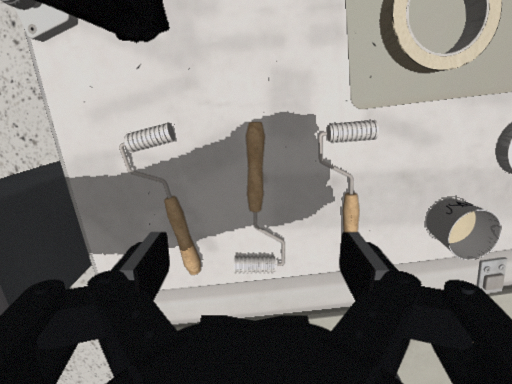

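The wrist view shows B's handle centred at (255,166) with its head towards the rail, A at (181,236), and C partly hidden by the finger at (350,212). I'll grip B.

step_arm(
  targets=[
    [[0.1,0.1,-4],0,1],
    [[0.1,0.1,-8],0,1],
    [[0.1,0.1,-12],0,1],
    [[0.1,0.1,-15],0,1],
    [[0.1,0.1,-17],0,1],
    [[0.1,0.1,-17.7],0,1],
    [[0.1,0.1,-17.7],0,1],
    [[0.1,0.1,-17.7],0,0.1],
    [[0.1,0.1,-17.7],0,0.1],
    [[0.1,0.1,-17.7],0,0.1],
    [[0.1,0.1,-17.7],0,0.1],
    [[0.1,0.1,-17.7],0,0.1],
    [[0.1,0.1,-17.7],0,0.1],
    [[0.1,0.1,-17.7],0,0.1],
    [[0.1,0.1,-17.7],0,0.1],
  ],
  newtons=60,
)

```text
time: 2.95
ee_pos: [0.5467, 0.1416, 0.0271]
ee_rot: [[0.124, 0.992, 0.001], [0.992, -0.124, 0.001], [0.001, 0.001, -1.0]]
force: [-2.9, 0.2, 12.3]
gripper_width: 0.0184
finger_force: 58.3
```

step_arm(
  targets=[
    [[0,0,1],0,0.1],
    [[0,0,3],0,0.1],
    [[0,0,6],0,0.1],
    [[0,0,10],0,0.1],
    [[0,0,13],0,0.1],
    [[0,0,15],3,0.1],
    [[0,0,16],6,0.1],
    [[0,0,16],12,0.1],
    [[0,0,16],12,0.1],
    [[0,0,16],12,0.1],
  ],
)

```text
time: 3.78
ee_pos: [0.5462, 0.1413, 0.1867]
ee_rot: [[-0.082, 0.997, 0.0], [0.997, 0.082, 0.0], [0.0, 0.0, -1.0]]
force: [0.3, -0.1, -0.8]
gripper_width: 0.0183
finger_force: 59.1
```

Run:
```python
from h import *
o,a=snap('wrist','w2.png');st(o)
```

```text
t 3.78 pos [0.5462 0.1413 0.1867] yaw 4.71 w 0.0183 F [ 0.3 -0.1 -0.8] q7 -5.9
```

View pics/w2.png

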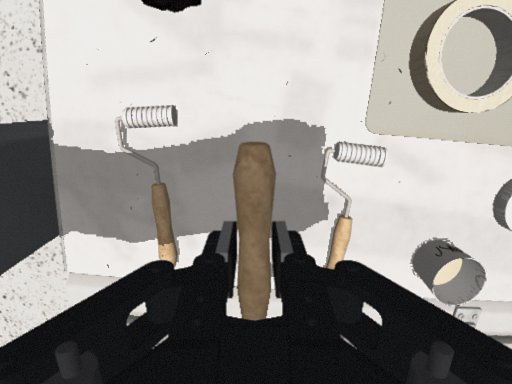

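B is held securely, centred in the fingers. Next I'll move towards the case and take a look there.

step_arm(
  targets=[
    [[1,-4,1],0,0.1],
    [[2,-8,1],0,0.1],
    [[2.5,-12,1],0,0.1],
    [[3,-16,1],0,0.1],
    [[3.5,-20,1],0,0.1],
    [[4,-24,1],0,0.1],
    [[4,-27,1],0,0.1],
    [[4,-29,1],0,0.1],
    [[4,-29,1],0,0.1],
    [[4,-29,1],0,0.1],
    [[4,-29,1],0,0.1],
  ],
)

```text
time: 4.75
ee_pos: [0.5862, -0.1477, 0.1958]
ee_rot: [[-0.084, 0.996, -0.001], [0.996, 0.084, 0.001], [0.001, -0.001, -1.0]]
force: [-0.3, 0.0, -1.8]
gripper_width: 0.0184
finger_force: 59.1
```

Run:
```python
from h import *
o,a=snap('wrist','w3.png');st(o)
for f,z in ((255,143),):print('handle end',plane('wrist',[(f,z)],o['ee_pos'][2]-0.012,o))
```

```text
t 4.75 pos [ 0.5862 -0.1477  0.1958] yaw 4.82 w 0.0184 F [-0.3  0.  -1.8] q7 23.4
handle end [[ 0.58290754 -0.09565694  0.18382701]]
```

View pics/w3.png

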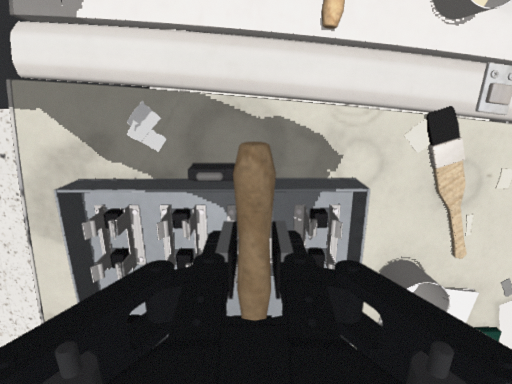

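The front wall's top edge runs from (60,189) to (367,187), level in the picture. Clips show at columns ~113, 184 and 317, and the handle is over the fourth, at ~250. I'll enlarge this for the clip positions.

Run:
```python
import cv2
a=cv2.imread('pics/w3.png')[170:310,50:380]
cv2.imwrite('pics/c3.png',cv2.resize(a,None,fx=2.4,fy=2.4,interpolation=cv2.INTER_CUBIC))
```

```text
(no output)
```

View pics/c3.png

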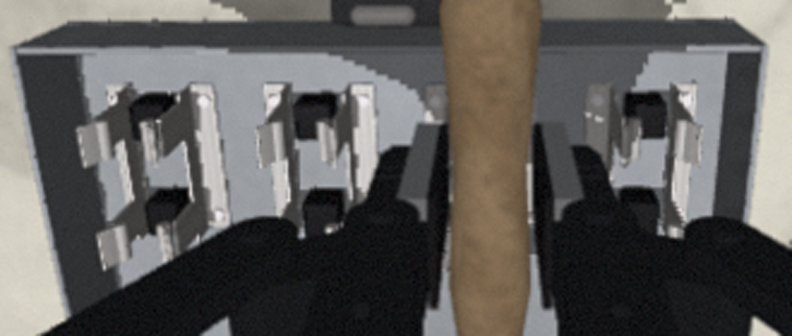

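```bash
cat >> h.py <<'E'
def obs_at(p,yaw):
    c,s=np.cos(np.radians(yaw)),np.sin(np.radians(yaw))
    return dict(ee_pos=p,ee_rot=np.array([[-s,c,0],[c,s,0],[0,0,-1.]]))
E
python3 - <<'E'
from h import *
o=obs_at([.5862,-.1477,.1958],4.82)
s=lambda p:[[50+x/2.4,170+y/2.4] for x,y in p]
w=plane('wrist',s([(16,47),(766,45)]),.049,o);print('wall',w.round(4).tolist());d=w[1]-w[0];print(np.linalg.norm(d),np.degrees(np.arctan2(d[1],d[0])))
p=plane('wrist',s([(153,110),(168,210),(317,110),(323,210),(646,110),(642,210)]),.0255,o);print('pads',p.round(4).tolist())
print('mid',((p[::2]+p[1::2])/2).round(4).tolist(), 'sep',np.linalg.norm(p[::2]-p[1::2],axis=1))
# top-camera: pads in c0 crop
q=lambda p:[[190+x/3.3,120+y/3.3] for x,y in p]
p=plane('top',q([(448,164),(498,160),(455,240),(505,236),(463,315),(513,312),(470,396),(521,388)]),.0255)
print('top mid',((p[::2]+p[1::2])/2).round(4).tolist(),np.linalg.norm(p[::2]-p[1::2],axis=1))
E
```

```text
wall [[0.3943, -0.1739, 0.049], [0.699, -0.1471, 0.049]]
0.3058223488557064 5.019465099689774
pads [[0.4392, -0.2068, 0.0255], [0.4436, -0.2574, 0.0255], [0.5139, -0.2002, 0.0255], [0.5174, -0.2504, 0.0255], [0.661, -0.1877, 0.0255], [0.6666, -0.2377, 0.0255]]
mid [[0.4414, -0.2321, 0.0255], [0.5156, -0.2253, 0.0255], [0.6638, -0.2127, 0.0255]] sep [0.0507491  0.05033446 0.05035201]
top mid [[0.6635, -0.2202, 0.0255], [0.5878, -0.2266, 0.0255], [0.5129, -0.2341, 0.0255], [0.4351, -0.2413, 0.0255]] [0.05025353 0.05012558 0.04997814 0.05144878]
```

Run:
```python
from h import *
o=obs_at([.5862,-.1477,.1958],4.82)
s=lambda p:[[50+x/2.4,170+y/2.4] for x,y in p]
p=plane('wrist',s([(200,84),(220,227),(685,84),(680,238)]),.009,o)
print('strip',p.round(4).tolist(),((p[::2]+p[1::2])/2).round(4).tolist(),np.linalg.norm(p[::2]-p[1::2],axis=1))
q=lambda p:[[190+x/3.3,120+y/3.3] for x,y in p]
p=plane('top',q([(436,185),(512,182),(457,338),(525,334)]),.009);print('top strip',((p[::2]+p[1::2])/2).round(4).tolist(),np.linalg.norm(p[::2]-p[1::2],axis=1))
# predicted views of candidate clip 3 & 1 corners of pad tops for given centre
u=np.array([np.cos(np.radians(4.9)),np.sin(np.radians(4.9)),0]);v=np.array([u[1],-u[0],0])
for yc in(-.226,-.232):
    c0=np.array([.551,yc,.0255])
    for k in(-114,-38,114):
        for z in (.0255,.044):
            c=c0+u*k/1000;c[2]=z
            P=np.array([c+v*t for t in(-.034,-.016,.016,.034)])
            print(yc,k,z,((proj('wrist',P,o)-[50,170])*2.4).round(0).tolist())
```

```text
strip [[0.4544, -0.1988, 0.009], [0.4619, -0.2746, 0.009], [0.6819, -0.1794, 0.009], [0.6931, -0.261, 0.009]] [[0.4582, -0.2367, 0.009], [0.6875, -0.2202, 0.009]] [0.07619082 0.08232763]
top strip [[0.6432, -0.2232, 0.009], [0.4902, -0.2393, 0.009]] [0.07688929 0.06864726]
-0.226 -114 0.0255 [[142.0, 99.0], [148.0, 136.0], [157.0, 198.0], [163.0, 232.0]]
-0.226 -114 0.044 [[122.0, 114.0], [128.0, 153.0], [139.0, 219.0], [145.0, 254.0]]
-0.226 -38 0.0255 [[309.0, 99.0], [312.0, 136.0], [317.0, 200.0], [320.0, 233.0]]
-0.226 -38 0.044 [[298.0, 115.0], [302.0, 154.0], [307.0, 220.0], [310.0, 256.0]]
-0.226 114 0.0255 [[649.0, 99.0], [647.0, 136.0], [642.0, 199.0], [640.0, 233.0]]
-0.226 114 0.044 [[659.0, 115.0], [656.0, 154.0], [651.0, 220.0], [648.0, 255.0]]
-0.232 -114 0.0255 [[143.0, 111.0], [148.0, 148.0], [158.0, 210.0], [163.0, 243.0]]
-0.232 -114 0.044 [[123.0, 127.0], [129.0, 166.0], [140.0, 230.0], [145.0, 265.0]]
-0.232 -38 0.0255 [[309.0, 112.0], [312.0, 149.0], [317.0, 211.0], [320.0, 244.0]]
-0.232 -38 0.044 [[298.0, 128.0], [301.0, 167.0], [307.0, 232.0], [310.0, 267.0]]
-0.232 114 0.0255 [[647.0, 112.0], [645.0, 148.0], [640.0, 211.0], [638.0, 244.0]]
-0.232 114 0.044 [[657.0, 128.0], [654.0, 166.0], [649.0, 232.0], [646.0, 267.0]]
```

step_arm(
  targets=[
    [[0.2,-3,0],0.2,0.1],
    [[0.2,-6,0],0.2,0.1],
    [[0.2,-8.1,0],0.2,0.1],
    [[0.2,-8.1,0],0.2,0.1],
    [[0.2,-8.1,-3],0.2,0.1],
    [[0.2,-8.1,-6],0.2,0.1],
    [[0.2,-8.1,-9],0.2,0.1],
    [[0.2,-8.1,-11.3],0.2,0.1],
    [[0.2,-8.1,-11.3],0.2,0.1],
    [[0.2,-8.1,-11.3],0.2,0.1],
    [[0.2,-8.1,-11.3],0.2,0.1],
  ],
)

```text
time: 5.72
ee_pos: [0.5892, -0.2291, 0.0847]
ee_rot: [[-0.089, 0.996, 0.001], [0.996, 0.089, -0.0], [-0.001, 0.001, -1.0]]
force: [-0.5, -0.1, -0.9]
gripper_width: 0.0187
finger_force: 59.2
```

Run:
```python
from h import *
o,a=snap('wrist','w4.png');st(o)
snap('scene','s4.png')
b=cv2.imread('pics/s4.png')[170:340,200:400]
a=cv2.imread('pics/w4.png')
cv2.imwrite('pics/c4.png',np.hstack([cv2.resize(a,(400,300)),cv2.resize(b,(353,300),interpolation=cv2.INTER_CUBIC)]))
```

```text
t 5.72 pos [ 0.5892 -0.2291  0.0847] yaw 5.12 w 0.0187 F [-0.5 -0.1 -0.9] q7 32.9
```

View pics/c4.png

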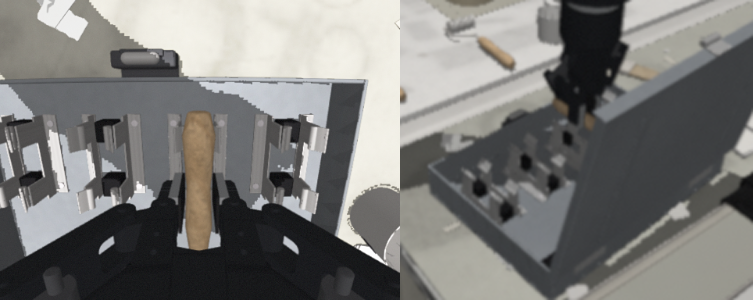

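step_arm(
  targets=[
    [[-0.1,0,-0.5],0,0.1],
    [[-0.1,0,-1],0,0.1],
    [[-0.1,0,-1.3],0,0.1],
    [[-0.1,0,-1.5],0,0.1],
    [[-0.1,0,-1.7],0,0.1],
    [[-0.1,0,-1.7],0,0.1],
  ],
)

```text
time: 6.32
ee_pos: [0.5878, -0.2297, 0.0663]
ee_rot: [[-0.089, 0.996, 0.001], [0.996, 0.089, -0.0], [-0.0, 0.001, -1.0]]
force: [3.5, -0.8, -0.3]
gripper_width: 0.0184
finger_force: 59.5
```

step_arm(
  targets=[
    [[0,0,-0.2],0,0.1],
    [[0,0,-0.3],0,0.1],
    [[0,0,-0.4],0,0.1],
    [[0,0,-0.4],0,0.1],
  ],
)

```text
time: 6.65
ee_pos: [0.5879, -0.2299, 0.0627]
ee_rot: [[-0.089, 0.996, 0.001], [0.996, 0.089, -0.001], [-0.001, 0.001, -1.0]]
force: [2.8, -1.3, 1.0]
gripper_width: 0.0181
finger_force: 59.6
```

step_arm(
  targets=[
    [[0.05,0,-0.1],0,0.1],
    [[0.05,0,-0.2],0,0.1],
    [[0.05,0,-0.3],0,0.1],
    [[0.05,0,-0.4],0,0.1],
    [[0.05,0,-0.4],0,0.1],
  ],
)

```text
time: 7.07
ee_pos: [0.5878, -0.2297, 0.0579]
ee_rot: [[-0.089, 0.996, -0.0], [0.996, 0.089, -0.0], [-0.0, -0.0, -1.0]]
force: [3.2, -2.9, -8.2]
gripper_width: 0.0187
finger_force: 58.8
```

step_arm(
  targets=[
    [[0,0,-0.1],0,0.1],
    [[0,0,-0.2],0,0.1],
    [[0,0,-0.3],0,0.1],
    [[0,0,-0.3],0,0.1],
  ],
)

```text
time: 7.4
ee_pos: [0.5876, -0.2293, 0.0548]
ee_rot: [[-0.089, 0.996, -0.001], [0.996, 0.089, 0.0], [0.0, -0.001, -1.0]]
force: [3.7, -0.6, -8.7]
gripper_width: 0.0185
finger_force: 58.8
```

step_arm(
  targets=[
    [[0,0,-0.1],0,0.1],
    [[0,0,-0.2],0,0.1],
    [[0,0,-0.2],0,0.1],
  ],
)

```text
time: 7.65
ee_pos: [0.5876, -0.2294, 0.053]
ee_rot: [[-0.089, 0.996, -0.001], [0.996, 0.089, 0.0], [0.0, -0.001, -1.0]]
force: [2.9, 0.9, -6.4]
gripper_width: 0.0192
finger_force: 41.2
```

step_arm(
  targets=[
    [[0,0,0],0,0.5],
    [[0,0,0],0,0.5],
    [[0,0,0],0,0.5],
    [[0,0,0],0,0.5],
    [[0,0,2],0,0.5],
    [[0,0,5],0,0.5],
    [[0,0,9],0,0.5],
    [[0,1,13],0,0.7],
    [[0,2,15],0,1],
    [[0,3,15],0,1],
    [[0,3,15],0,1],
  ],
)

```text
time: 8.57
ee_pos: [0.5886, -0.1975, 0.2046]
ee_rot: [[-0.091, 0.996, 0.002], [0.996, 0.091, 0.001], [0.0, 0.002, -1.0]]
force: [-0.2, 1.1, -0.5]
gripper_width: 0.0851
finger_force: 0.0
```

Run:
```python
from h import *
o,a=snap('wrist','w5.png');st(o)
_,s=snap('scene')
_,t=snap('top')
for x in handles('top',t,0.0105):print(x)
for x in handles('wrist',a,0.036,o):print(x)
b=s[:,:,::-1][190:320,215:368]
cv2.imwrite('pics/c5.png',np.hstack([cv2.resize(a[:,:,::-1],(400,300)),cv2.resize(b,(353,300),interpolation=cv2.INTER_CUBIC)]))
```

```text
t 8.57 pos [ 0.5886 -0.1975  0.2046] yaw 5.21 w 0.0851 F [-0.2  1.1 -0.5] q7 28.3
([245.0, 234.1], [0.4504, 0.0704, 0.0105], 0.094, -83.5)
([251.5, 174.4], [0.6474, 0.0491, 0.0105], 0.096, 86.7)
([250.0, 200.0], [0.5884, -0.2275, 0.036], 0.1, 95.0)
```

View pics/c5.png

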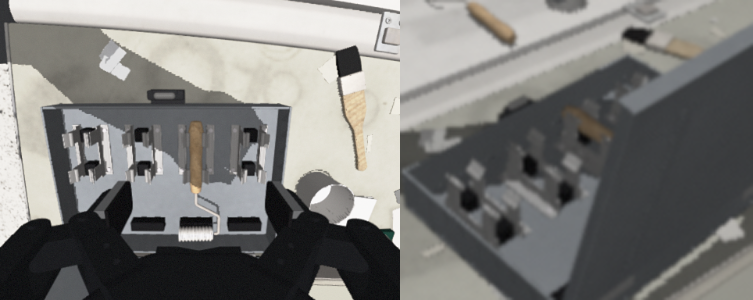

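B is fully seated: at seat height it measures 100 mm long and lies at clip (0.588,-0.228). Next is A.

step_arm(
  targets=[
    [[-2,4,0],2.8,1],
    [[-4,8,0],2.8,1],
    [[-6,12,0],2.8,1],
    [[-8,16,0],2.8,1],
    [[-10,20,0],2.8,1],
    [[-12,24,0],2.8,1],
    [[-13.8,26.8,0],2.8,1],
    [[-13.8,26.8,-4],2.8,1],
    [[-13.8,26.8,-6],2.8,1],
    [[-13.8,26.8,-6],2.8,1],
    [[-13.8,26.8,-6],2.8,1],
  ],
)

```text
time: 9.63
ee_pos: [0.4495, 0.0674, 0.1426]
ee_rot: [[-0.136, 0.991, -0.003], [0.991, 0.136, -0.001], [-0.001, -0.003, -1.0]]
force: [1.4, -0.2, 0.5]
gripper_width: 0.0853
finger_force: 0.0
```

Run:
```python
from h import *
o,a=snap('wrist','w6.png');st(o)
for x in handles('wrist',a,0.0105,o):print(x)
```

```text
t 9.63 pos [0.4495 0.0674 0.1426] yaw 7.82 w 0.0853 F [ 1.4 -0.2  0.5] q7 1.9
([457.3, 226.3], [0.651, 0.0498, 0.0105], 0.101, 87.1)
([256.5, 177.9], [0.4518, 0.0705, 0.0105], 0.101, 97.2)
```

step_arm(
  targets=[
    [[0.1,0.1,-4],-0.6,1],
    [[0.1,0.1,-8],-0.6,1],
    [[0.1,0.1,-11],-0.6,1],
    [[0.1,0.1,-11.6],-0.6,1],
    [[0.1,0.1,-11.6],-0.6,1],
    [[0.1,0.1,-11.6],-0.6,0.1],
    [[0.1,0.1,-11.6],-0.6,0.1],
    [[0.1,0.1,-11.6],-0.6,0.1],
    [[0.1,0.1,-11.6],-0.6,0.1],
    [[0.1,0.1,-11.6],-0.6,0.1],
    [[0.1,0.1,-11.6],-0.6,0.1],
    [[0.1,0.1,-11.6],-0.6,0.1],
  ],
)

```text
time: 10.68
ee_pos: [0.4513, 0.0696, 0.0282]
ee_rot: [[-0.127, 0.992, 0.001], [0.992, 0.127, 0.0], [0.0, 0.001, -1.0]]
force: [-1.8, 0.3, 20.4]
gripper_width: 0.0186
finger_force: 58.1
```

step_arm(
  targets=[
    [[0,0,1],0,0.1],
    [[0,0,3],0,0.1],
    [[0,0,6],-4,0.1],
    [[0,0,8],-10,0.1],
    [[0,0,8],-17,0.1],
    [[0,0,8],-24,0.1],
    [[0,0,8],-31,0.1],
    [[0,0,8],-38,0.1],
    [[0,0,8],-45,0.1],
    [[0,0,8],-52,0.1],
    [[0,0,8],-59,0.1],
    [[0,0,8],-66,0.1],
    [[0,0,8],-73,0.1],
    [[0,0,8],-80,0.1],
    [[0,0,8],-87,0.1],
    [[0,0,8],-90,0.1],
    [[0,0,8],-90,0.1],
    [[0,0,8],-90,0.1],
  ],
)

```text
time: 12.18
ee_pos: [0.4507, 0.0697, 0.1076]
ee_rot: [[0.992, 0.129, -0.0], [0.129, -0.992, 0.0], [0.0, -0.0, -1.0]]
force: [-1.1, 0.8, -0.1]
gripper_width: 0.0187
finger_force: 59.6
```

Run:
```python
from h import *
o,a=snap('wrist','w7.png');st(o)
for x in handles('wrist',a,o['ee_pos'][2]-.0166,o):print(x)
```

```text
t 12.18 pos [0.4507 0.0697 0.1076] yaw -82.57 w 0.0187 F [-1.1  0.8 -0.1] q7 -60.1
([254.5, 230.5], [0.4529, 0.0699, 0.091], 0.1, 7.5)
```

step_arm(
  targets=[
    [[0,0,-3],0,0.1],
    [[0,0,-6],0,0.1],
    [[0,0,-7.5],0,0.1],
    [[0,0,-7.8],0,0.1],
    [[0,0,-7.9],0,0.1],
    [[0,0,-7.9],0,0.1],
  ],
)

```text
time: 12.73
ee_pos: [0.4504, 0.0694, 0.0286]
ee_rot: [[0.992, 0.128, -0.001], [0.128, -0.992, 0.001], [-0.001, -0.001, -1.0]]
force: [0.5, -0.3, -0.8]
gripper_width: 0.0182
finger_force: 59.8
```

step_arm(
  targets=[
    [[0,0,0],0,0.7],
    [[0,0,0],0,0.7],
    [[0,0,0],0,0.8],
    [[0,0,0],0,0.8],
    [[0,0,0],0,0.9],
    [[0,0,3],0,1],
    [[0,0,7],0,1],
    [[0,0,11],7,1],
    [[0,0,11],14,1],
    [[0,0,11],21,1],
    [[0,0,11],28,1],
    [[0,0,11],35,1],
    [[0,0,11],42,1],
    [[0,0,11],49,1],
    [[0,0,11],56,1],
    [[0,0,11],63,1],
    [[0,0,11],70,1],
    [[0,0,11],77,1],
    [[0,0,11],84,1],
    [[0,0,11],90,1],
  ],
)

```text
time: 14.4
ee_pos: [0.4508, 0.0694, 0.1384]
ee_rot: [[-0.133, 0.991, 0.0], [0.991, 0.133, -0.0], [-0.0, 0.0, -1.0]]
force: [0.1, 0.7, 0.5]
gripper_width: 0.0853
finger_force: 0.0
```

step_arm(
  targets=[
    [[0,0,0],7,1],
    [[0,0,0],14,1],
    [[0,0,0],21,1],
    [[0,0,0],28,1],
    [[0,0,0],35,1],
    [[0,0,0],42,1],
    [[0,0,0],49,1],
    [[0,0,0],56,1],
    [[0,0,0],63,1],
    [[0,0,0],70,1],
    [[0,0,0],77,1],
    [[0,0,0],84,1],
    [[0,0,0],90,1],
    [[0,0,0],90,1],
    [[0,0,0],90,1],
    [[0,0,0],90,1],
  ],
)

```text
time: 15.73
ee_pos: [0.4508, 0.0694, 0.1383]
ee_rot: [[-0.992, -0.123, -0.0], [-0.123, 0.992, -0.0], [0.0, -0.0, -1.0]]
force: [0.2, 0.3, -0.4]
gripper_width: 0.0854
finger_force: 0.0
```

Run:
```python
from h import *
o,a=snap('wrist','w8.png');st(o);print(np.round(o['q'],1))
for x in handles('wrist',a,0.0105,o):print(x)
_,t=snap('top','t8.png')
for x in handles('top',t,0.0105):print(x)
```

```text
t 15.73 pos [0.4508 0.0694 0.1383] yaw 97.06 w 0.0854 F [ 0.2  0.3 -0.4] q7 73.9
[ -9.1  25.4  -9.  121.9   7.1  33.2  73.9]
([253.5, 184.5], [0.454, 0.0697, 0.0105], 0.101, -172.9)
([337.0, 192.1], [0.5885, -0.2337, 0.0105], 0.1, -85.2)
([251.5, 174.4], [0.6474, 0.0491, 0.0105], 0.096, 86.7)
```

step_arm(
  targets=[
    [[0.2,0,-4],0,1],
    [[0.2,0,-8],0,1],
    [[0.2,0,-10.6],0,1],
    [[0.2,0,-11],0,1],
    [[0.2,0,-11],0,1],
    [[0.2,0,-11],0,0.1],
    [[0.2,0,-11],0,0.1],
    [[0.2,0,-11],0,0.1],
    [[0.2,0,-11],0,0.1],
    [[0.2,0,-11],0,0.1],
    [[0.2,0,-11],0,0.1],
    [[0.2,0,-11],0,0.1],
  ],
)

```text
time: 16.83
ee_pos: [0.4533, 0.0693, 0.0292]
ee_rot: [[-0.992, -0.127, 0.001], [-0.127, 0.992, -0.0], [-0.001, -0.0, -1.0]]
force: [-2.9, -1.0, 17.9]
gripper_width: 0.0186
finger_force: 58.1
```

step_arm(
  targets=[
    [[0,0,1],0,0.1],
    [[0,0,3],0,0.1],
    [[0,0,6],0,0.1],
    [[0,0,10],-7,0.1],
    [[0,0,14],-14,0.1],
    [[0,0,17],-21,0.1],
    [[0,0,17],-28,0.1],
    [[0,0,17],-35,0.1],
    [[0,0,17],-42,0.1],
    [[0,0,17],-49,0.1],
    [[0,0,17],-56,0.1],
    [[0,0,17],-63,0.1],
    [[0,0,17],-70,0.1],
    [[0,0,17],-77,0.1],
    [[0,0,17],-84,0.1],
    [[0,0,17],-91,0.1],
    [[0,0,17],-92,0.1],
    [[0,0,17],-92,0.1],
  ],
)

```text
time: 18.33
ee_pos: [0.4526, 0.0697, 0.1986]
ee_rot: [[-0.095, 0.996, 0.0], [0.996, 0.095, 0.0], [0.0, 0.0, -1.0]]
force: [0.1, 1.2, -0.0]
gripper_width: 0.0184
finger_force: 59.6
```

Run:
```python
from h import *
o,a=snap('wrist','w9.png');st(o)
for x in handles('wrist',a,o['ee_pos'][2]-.0166,o):print(x)
```

```text
t 18.33 pos [0.4526 0.0697 0.1986] yaw 5.43 w 0.0184 F [ 0.1  1.2 -0. ] q7 -3.9
([423.3, 201.6], [0.5368, 0.0992, 0.182], 0.044, 87.3)
([251.6, 230.8], [0.4517, 0.0713, 0.182], 0.1, 93.1)
```

step_arm(
  targets=[
    [[1,-4,0],1,0.1],
    [[2,-8,0],1,0.1],
    [[3,-12,0],1,0.1],
    [[4,-16,0],1,0.1],
    [[5,-20,0],1,0.1],
    [[6,-24,0],1,0.1],
    [[6,-27,0],1,0.1],
    [[6,-29.5,0],1,0.1],
    [[6,-30.5,0],1,0.1],
    [[6,-30.5,0],1,0.1],
    [[6,-30.5,-4],1,0.1],
    [[6,-30.5,-8],1,0.1],
    [[6,-30.5,-11],1,0.1],
    [[6,-30.5,-11.4],1,0.1],
    [[6,-30.5,-11.4],1,0.1],
    [[6,-30.5,-11.4],1,0.1],
  ],
)

```text
time: 19.72
ee_pos: [0.5135, -0.2352, 0.0857]
ee_rot: [[-0.111, 0.994, 0.001], [0.994, 0.111, -0.0], [-0.0, 0.001, -1.0]]
force: [0.5, 0.0, -1.2]
gripper_width: 0.0182
finger_force: 59.6
```

Run:
```python
from h import *
o,a=snap('wrist','w10.png');st(o)
for x in handles('wrist',a,o['ee_pos'][2]-.0166,o):print(x)
cv2.imwrite('pics/c10.png',cv2.resize(a[:,:,::-1][120:330,80:430],None,fx=2,fy=2))
```

```text
t 19.72 pos [ 0.5135 -0.2352  0.0857] yaw 6.37 w 0.0182 F [ 0.5  0.  -1.2] q7 36.5
([372.3, 214.8], [0.5726, -0.2145, 0.0691], 0.049, 94.8)
([255.6, 230.4], [0.515, -0.2332, 0.0691], 0.1, 98.6)
([374.6, 148.2], [0.566, -0.1799, 0.0691], 0.017, 47.0)
```

View pics/c10.png

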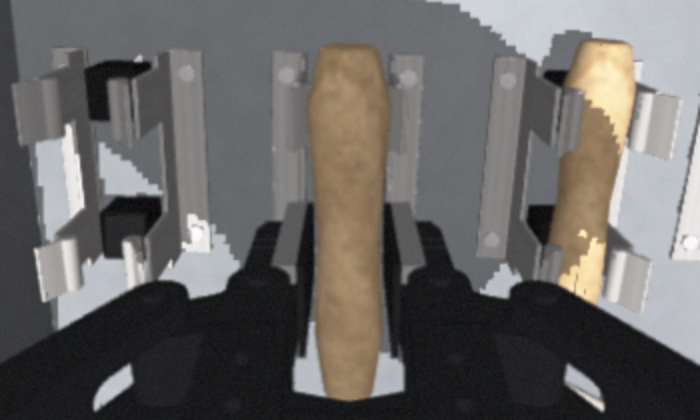

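The handle is centred between its clip strips: columns 288 and 405 in the crop, with the handle at 347. I'll press it in.

step_arm(
  targets=[
    [[-0.05,0,-0.5],-1,0.1],
    [[-0.05,0,-1],-1,0.1],
    [[-0.05,0,-1.4],-1,0.1],
    [[-0.05,0,-1.7],-1,0.1],
    [[-0.05,0,-1.9],-1,0.1],
    [[-0.05,0,-2.1],-1,0.1],
    [[-0.05,0,-2.2],-1,0.1],
    [[-0.05,0,-2.2],-1,0.1],
  ],
)

```text
time: 20.43
ee_pos: [0.5124, -0.2358, 0.0622]
ee_rot: [[-0.092, 0.996, 0.0], [0.996, 0.092, -0.0], [-0.0, 0.0, -1.0]]
force: [1.8, -2.5, -5.6]
gripper_width: 0.0187
finger_force: 59.2
```

step_arm(
  targets=[
    [[0,0,-0.1],0,0.1],
    [[0,0,-0.2],0,0.1],
    [[0,0,-0.3],0,0.1],
    [[0,0,-0.4],0,0.1],
    [[0,0,-0.4],0,0.1],
  ],
)

```text
time: 20.85
ee_pos: [0.5121, -0.2354, 0.0578]
ee_rot: [[-0.092, 0.996, -0.001], [0.996, 0.092, 0.0], [0.0, -0.001, -1.0]]
force: [1.9, -1.8, -10.7]
gripper_width: 0.0186
finger_force: 58.9
```

step_arm(
  targets=[
    [[0,0,-0.1],0,0.1],
    [[0,0,-0.2],0,0.1],
    [[0,0,-0.3],0,0.1],
    [[0,0,-0.3],0,0.1],
  ],
)

```text
time: 21.18
ee_pos: [0.5122, -0.2354, 0.055]
ee_rot: [[-0.092, 0.996, -0.0], [0.996, 0.092, 0.0], [0.0, -0.0, -1.0]]
force: [1.4, 0.0, -5.0]
gripper_width: 0.0183
finger_force: 59.3
```

step_arm(
  targets=[
    [[0,0,-0.1],0,0.1],
    [[0,0,-0.15],0,0.1],
    [[0,0,-0.15],0,0.1],
  ],
)

```text
time: 21.43
ee_pos: [0.5123, -0.2354, 0.0546]
ee_rot: [[-0.092, 0.996, 0.0], [0.996, 0.092, 0.0], [0.0, 0.0, -1.0]]
force: [-3.6, 3.9, 17.3]
gripper_width: 0.0182
finger_force: 61.9
```

step_arm(
  targets=[
    [[0,0,0],0,0.5],
    [[0,0,0],0,0.5],
    [[0,0,0],0,0.5],
    [[0,0,0],0,0.5],
    [[0,0,2],0,0.5],
    [[0,0,5],0,0.5],
    [[0,0,9],0,0.5],
    [[0,1,13],0,0.7],
    [[0,2,15],0,1],
    [[0,3,15],0,1],
    [[0,3,15],0,1],
  ],
)

```text
time: 22.35
ee_pos: [0.513, -0.2038, 0.2047]
ee_rot: [[-0.094, 0.996, 0.002], [0.996, 0.094, 0.0], [0.0, 0.002, -1.0]]
force: [0.1, 1.3, -0.2]
gripper_width: 0.0851
finger_force: 0.0
```

Run:
```python
from h import *
o,a=snap('wrist','w11.png');st(o)
for x in handles('wrist',a,0.036,o):print(x)
_,t=snap('top')
for x in handles('top',t,0.0105):print(x)
```

```text
t 22.35 pos [ 0.513  -0.2038  0.2047] yaw 5.41 w 0.0851 F [ 0.1  1.3 -0.2] q7 30.1
([322.6, 200.3], [0.5893, -0.2269, 0.036], 0.099, 95.8)
([251.5, 200.9], [0.5146, -0.2346, 0.036], 0.1, 96.9)
([251.5, 174.4], [0.6474, 0.0491, 0.0105], 0.096, 86.7)
```

step_arm(
  targets=[
    [[2,4,0],-4,1],
    [[4,8,0],-8,1],
    [[6,12,0],-8.4,1],
    [[8,15,0],-8.4,1],
    [[10,18.5,0],-8.4,1],
    [[12,22,0],-8.4,1],
    [[13.6,25.3,0],-8.4,1],
    [[13.6,25.3,-4],-8.4,1],
    [[13.6,25.3,-6],-8.4,1],
    [[13.6,25.3,-6],-8.4,1],
    [[13.6,25.3,-6],-8.4,1],
    [[13.6,25.3,-6],-8.4,1],
  ],
)

```text
time: 23.45
ee_pos: [0.6488, 0.0463, 0.1445]
ee_rot: [[0.056, 0.998, 0.0], [0.998, -0.056, -0.0], [-0.0, 0.0, -1.0]]
force: [0.0, -0.3, -0.6]
gripper_width: 0.0854
finger_force: 0.0
```

Run:
```python
from h import *
o,a=snap('wrist','w12.png');st(o)
for x in handles('wrist',a,0.0105,o):print(x)
```

```text
t 23.45 pos [0.6488 0.0463 0.1445] yaw -3.19 w 0.0854 F [ 0.  -0.3 -0.6] q7 -1.5
([253.9, 177.0], [0.6498, 0.0497, 0.0105], 0.099, 87.7)
```

step_arm(
  targets=[
    [[0.1,0.2,-4],0.5,1],
    [[0.1,0.2,-8],0.5,1],
    [[0.1,0.2,-11],0.5,1],
    [[0.1,0.2,-11.7],0.5,1],
    [[0.1,0.2,-11.7],0.5,1],
    [[0.1,0.2,-11.7],0.5,0.1],
    [[0.1,0.2,-11.7],0.5,0.1],
    [[0.1,0.2,-11.7],0.5,0.1],
    [[0.1,0.2,-11.7],0.5,0.1],
    [[0.1,0.2,-11.7],0.5,0.1],
    [[0.1,0.2,-11.7],0.5,0.1],
    [[0.1,0.2,-11.7],0.5,0.1],
  ],
)

```text
time: 24.5
ee_pos: [0.6498, 0.0496, 0.0279]
ee_rot: [[0.045, 0.999, 0.001], [0.999, -0.045, 0.0], [0.0, 0.001, -1.0]]
force: [-2.2, -0.3, 12.9]
gripper_width: 0.0187
finger_force: 58.3
```

step_arm(
  targets=[
    [[0,0,1],0,0.1],
    [[0,0,3],0,0.1],
    [[-1,0,6],0,0.1],
    [[-4,0.5,8],0,0.1],
    [[-8,1,8],-3,0.1],
    [[-12,1.5,8],-10,0.1],
    [[-16,2,8],-17,0.1],
    [[-18,2,8],-24,0.1],
    [[-18,2,8],-31,0.1],
    [[-18,2,8],-38,0.1],
    [[-18,2,8],-45,0.1],
    [[-18,2,8],-52,0.1],
    [[-18,2,8],-59,0.1],
    [[-18,2,8],-66,0.1],
    [[-18,2,8],-73,0.1],
    [[-18,2,8],-80,0.1],
    [[-18,2,8],-87,0.1],
    [[-18,2,8],-87,0.1],
    [[-18,2,8],-87,0.1],
  ],
)

```text
time: 26.08
ee_pos: [0.4693, 0.0697, 0.1071]
ee_rot: [[1.0, 0.011, 0.0], [0.011, -1.0, 0.0], [0.0, -0.0, -1.0]]
force: [-0.6, 0.3, -1.0]
gripper_width: 0.0184
finger_force: 59.3
```

Run:
```python
from h import *
o,a=snap('wrist','w13.png');st(o)
for x in handles('wrist',a,o['ee_pos'][2]-.0166,o):print(x)
```

```text
t 26.08 pos [0.4693 0.0697 0.1071] yaw -89.37 w 0.0184 F [-0.6  0.3 -1. ] q7 -66.3
([253.5, 231.5], [0.471, 0.0703, 0.0905], 0.099, 0.7)
```

step_arm(
  targets=[
    [[0,0,-3],0,0.1],
    [[0,0,-6],0,0.1],
    [[0,0,-7.5],0,0.1],
    [[0,0,-7.8],0,0.1],
    [[0,0,-7.9],0,0.1],
    [[0,0,-7.9],0,0.1],
  ],
)

```text
time: 26.63
ee_pos: [0.4689, 0.0694, 0.0281]
ee_rot: [[1.0, 0.01, -0.001], [0.01, -1.0, 0.001], [-0.001, -0.001, -1.0]]
force: [0.7, 0.5, -1.4]
gripper_width: 0.0188
finger_force: 59.4
```

step_arm(
  targets=[
    [[0,0,0],0,0.7],
    [[0,0,0],0,0.7],
    [[0,0,0],0,0.8],
    [[0,0,0],0,0.8],
    [[0,0,0],0,0.9],
    [[0,0,3],0,1],
    [[0,0,7],0,1],
    [[0,0,11],7,1],
    [[0,0,11],14,1],
    [[0,0,11],21,1],
    [[0,0,11],28,1],
    [[0,0,11],35,1],
    [[0,0,11],42,1],
    [[0,0,11],49,1],
    [[0,0,11],56,1],
    [[0,0,11],63,1],
    [[0,0,11],70,1],
    [[0,0,11],77,1],
    [[0,0,11],84,1],
    [[0,0,11],90,1],
  ],
)

```text
time: 28.3
ee_pos: [0.4693, 0.0694, 0.1379]
ee_rot: [[-0.013, 1.0, 0.0], [1.0, 0.013, -0.0], [-0.0, 0.0, -1.0]]
force: [-0.2, -1.0, -0.3]
gripper_width: 0.0852
finger_force: 0.0
```

step_arm(
  targets=[
    [[0,0,0],7,1],
    [[0,0,0],14,1],
    [[0,0,0],21,1],
    [[0,0,0],28,1],
    [[0,0,0],35,1],
    [[0,0,0],42,1],
    [[0,0,0],49,1],
    [[0,0,0],56,1],
    [[0,0,0],63,1],
    [[0,0,0],70,1],
    [[0,0,0],77,1],
    [[0,0,0],84,1],
    [[0,0,0],90,1],
    [[0,0,0],90,1],
    [[0,0,0],90,1],
    [[0,0,0],90,1],
  ],
)

```text
time: 29.63
ee_pos: [0.4693, 0.0693, 0.1378]
ee_rot: [[-1.0, -0.003, -0.0], [-0.003, 1.0, -0.0], [0.0, -0.0, -1.0]]
force: [0.4, -0.4, -0.4]
gripper_width: 0.0854
finger_force: 0.0
```

Run:
```python
from h import *
o,a=snap('wrist','w14.png');st(o)
for x in handles('wrist',a,0.0105,o):print(x)
```

```text
t 29.63 pos [0.4693 0.0693 0.1378] yaw 90.17 w 0.0854 F [ 0.4 -0.4 -0.4] q7 68.0
([253.5, 183.5], [0.4714, 0.0694, 0.0105], 0.101, -179.8)
```

Turned as planned. I'll regrasp it, lift, and turn -85°, to a yaw of about 5°.

step_arm(
  targets=[
    [[0.2,0,-4],0,1],
    [[0.2,0,-8],0,1],
    [[0.2,0,-10.6],0,1],
    [[0.2,0,-11],0,1],
    [[0.2,0,-11],0,1],
    [[0.2,0,-11],0,0.1],
    [[0.2,0,-11],0,0.1],
    [[0.2,0,-11],0,0.1],
    [[0.2,0,-11],0,0.1],
    [[0.2,0,-11],0,0.1],
    [[0.2,0,-11],0,0.1],
    [[0.2,0,-11],0,0.1],
  ],
)

```text
time: 30.68
ee_pos: [0.4717, 0.0695, 0.0287]
ee_rot: [[-1.0, -0.007, 0.001], [-0.007, 1.0, 0.0], [-0.001, 0.0, -1.0]]
force: [-3.8, -0.4, 17.5]
gripper_width: 0.0185
finger_force: 58.1
```

step_arm(
  targets=[
    [[0,0,1],0,0.1],
    [[0,0,3],0,0.1],
    [[0,0,6],0,0.1],
    [[0,0,10],-7,0.1],
    [[0,0,14],-14,0.1],
    [[0,0,17],-21,0.1],
    [[0,0,17],-28,0.1],
    [[0,0,17],-35,0.1],
    [[0,0,17],-42,0.1],
    [[0,0,17],-49,0.1],
    [[0,0,17],-56,0.1],
    [[0,0,17],-63,0.1],
    [[0,0,17],-70,0.1],
    [[0,0,17],-77,0.1],
    [[0,0,17],-84,0.1],
    [[0,0,17],-85,0.1],
    [[0,0,17],-85,0.1],
    [[0,0,17],-85,0.1],
  ],
)

```text
time: 32.18
ee_pos: [0.4712, 0.0696, 0.198]
ee_rot: [[-0.098, 0.995, 0.0], [0.995, 0.098, 0.0], [0.0, 0.0, -1.0]]
force: [0.1, -0.7, -1.6]
gripper_width: 0.0186
finger_force: 59.6
```

Run:
```python
from h import *
o,a=snap('wrist','w15.png');st(o)
for x in handles('wrist',a,o['ee_pos'][2]-.0166,o):print(x)
_,t=snap('top')
for x in handles('top',t,0.036):print(x)
```

```text
t 32.18 pos [0.4712 0.0696 0.198 ] yaw 5.63 w 0.0186 F [ 0.1 -0.7 -1.6] q7 -3.1
([253.5, 230.0], [0.4714, 0.0717, 0.1814], 0.101, 95.7)
([339.0, 215.6], [0.511, -0.2365, 0.036], 0.099, -85.9)
([337.0, 192.1], [0.5875, -0.2303, 0.036], 0.099, -85.2)
```

step_arm(
  targets=[
    [[-0.5,-4,0],-0.4,0.1],
    [[-1,-8,0],-0.4,0.1],
    [[-1.5,-12,0],-0.4,0.1],
    [[-2,-16,0],-0.4,0.1],
    [[-2.5,-20,0],-0.4,0.1],
    [[-3,-24,0],-0.4,0.1],
    [[-3.4,-28,0],-0.4,0.1],
    [[-3.4,-30.5,0],-0.4,0.1],
    [[-3.4,-31.2,0],-0.4,0.1],
    [[-3.4,-31.2,0],-0.4,0.1],
    [[-3.4,-31.2,-4],-0.4,0.1],
    [[-3.4,-31.2,-8],-0.4,0.1],
    [[-3.4,-31.2,-11],-0.4,0.1],
    [[-3.4,-31.2,-11.4],-0.4,0.1],
    [[-3.4,-31.2,-11.4],-0.4,0.1],
    [[-3.4,-31.2,-11.4],-0.4,0.1],
  ],
)

```text
time: 33.62
ee_pos: [0.4379, -0.2423, 0.085]
ee_rot: [[-0.088, 0.996, 0.001], [0.996, 0.088, -0.0], [-0.0, 0.001, -1.0]]
force: [-0.9, 0.4, -1.3]
gripper_width: 0.0185
finger_force: 59.5
```

Run:
```python
from h import *
o,a=snap('wrist','w16.png');st(o)
for x in handles('wrist',a,o['ee_pos'][2]-.0166,o):print(x)
cv2.imwrite('pics/c16.png',cv2.resize(a[:,:,::-1][120:330,80:430],None,fx=2,fy=2))
```

```text
t 33.62 pos [ 0.4379 -0.2423  0.085 ] yaw 5.04 w 0.0185 F [-0.9  0.4 -1.3] q7 40.2
([466.1, 273.9], [0.5584, -0.2522, 0.0684], 0.01, 97.6)
([484.6, 215.7], [0.5581, -0.2183, 0.0684], 0.047, 89.2)
([253.5, 230.0], [0.4382, -0.2402, 0.0684], 0.101, 95.1)
([496.0, 150.5], [0.5533, -0.1832, 0.0684], 0.016, 5.7)
([376.1, 204.0], [0.4987, -0.2183, 0.0684], 0.073, 98.0)
```

View pics/c16.png

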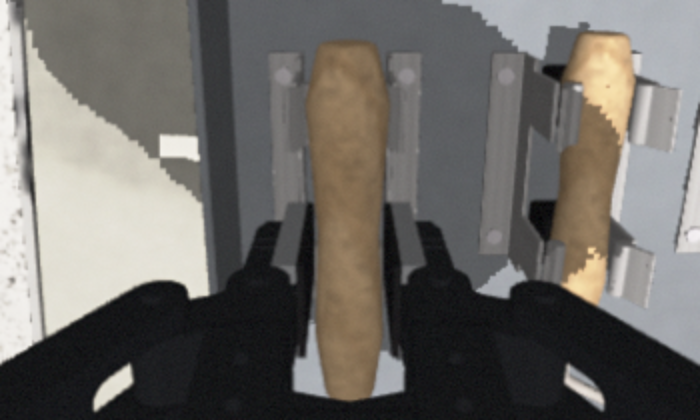

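It is centred over the clip: strips at columns 284 and 405, handle at 346. I'll press it in.

step_arm(
  targets=[
    [[-0.05,0,-0.5],0,0.1],
    [[-0.05,0,-1],0,0.1],
    [[-0.05,0,-1.4],0,0.1],
    [[-0.05,0,-1.7],0,0.1],
    [[-0.05,0,-1.9],0,0.1],
    [[-0.05,0,-2.1],0,0.1],
    [[-0.05,0,-2.2],0,0.1],
    [[-0.05,0,-2.2],0,0.1],
  ],
)

```text
time: 34.33
ee_pos: [0.4368, -0.2427, 0.0616]
ee_rot: [[-0.087, 0.996, 0.0], [0.996, 0.087, -0.0], [-0.0, 0.0, -1.0]]
force: [0.2, -2.8, -7.1]
gripper_width: 0.0185
finger_force: 58.9
```

step_arm(
  targets=[
    [[0,0,-0.1],0,0.1],
    [[0,0,-0.2],0,0.1],
    [[0,0,-0.3],0,0.1],
    [[0,0,-0.4],0,0.1],
    [[0,0,-0.4],0,0.1],
  ],
)

```text
time: 34.75
ee_pos: [0.4366, -0.2424, 0.0574]
ee_rot: [[-0.087, 0.996, -0.001], [0.996, 0.087, 0.0], [0.0, -0.001, -1.0]]
force: [0.8, -2.3, -11.2]
gripper_width: 0.0184
finger_force: 58.9
```

step_arm(
  targets=[
    [[0,0,-0.1],0,0.1],
    [[0,0,-0.2],0,0.1],
    [[0,0,-0.3],0,0.1],
    [[0,0,-0.3],0,0.1],
  ],
)

```text
time: 35.08
ee_pos: [0.4367, -0.2424, 0.0545]
ee_rot: [[-0.087, 0.996, -0.0], [0.996, 0.087, 0.0], [0.0, -0.0, -1.0]]
force: [1.0, -0.0, -4.2]
gripper_width: 0.0185
finger_force: 59.5
```

step_arm(
  targets=[
    [[0,0,-0.08],0,0.1],
    [[0,0,-0.08],0,0.1],
    [[0,0,0],0,0.4],
    [[0,0,0],0,0.4],
    [[0,0,0],0,0.4],
    [[0,0,0],0,0.4],
    [[0,0,2],0,0.4],
    [[0,0,5],0,0.4],
    [[0,0,9],0,0.5],
    [[0,1,13],0,0.7],
    [[0,2,15],0,1],
    [[2,4,15],0,1],
    [[6,8,15],0,1],
    [[6,8,15],0,1],
    [[6,8,15],0,1],
  ],
)

```text
time: 36.33
ee_pos: [0.4994, -0.159, 0.2046]
ee_rot: [[-0.092, 0.996, 0.001], [0.996, 0.092, 0.001], [0.001, 0.001, -1.0]]
force: [0.1, 0.1, 0.1]
gripper_width: 0.0856
finger_force: 0.0
```

Run:
```python
from h import *
o,a=snap('wrist','w17.png');st(o)
for x in handles('wrist',a,0.036,o):print(x)
_,t=snap('top','t17.png')
for x in handles('top',t,0.036):print(x)
cv2.imwrite('pics/c17.png',np.hstack([cv2.resize(a[:,:,::-1],(400,300)),cv2.resize(t[:,:,::-1][120:265,250:443],(400,300),interpolation=cv2.INTER_CUBIC)]))
```

```text
t 36.33 pos [ 0.4994 -0.159   0.2046] yaw 5.29 w 0.0856 F [0.1 0.1 0.1] q7 25.5
([329.0, 240.9], [0.5901, -0.2283, 0.036], 0.102, 97.0)
([259.0, 240.5], [0.5131, -0.2348, 0.036], 0.103, 95.6)
([188.8, 239.1], [0.436, -0.2403, 0.036], 0.102, 93.0)
([337.5, 192.1], [0.5876, -0.232, 0.036], 0.095, -85.2)
```

View pics/c17.png

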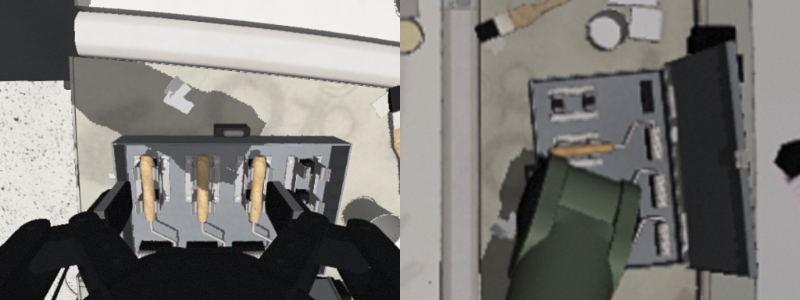

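All three handles are seated at the same height, heads towards the hinge, and no fourth roller is in sight. Now the lid: measure its angle and work out the arc for the push.

Run:
```python
from h import *
u=np.array([.9963,.0854,0]);v=np.array([.0854,-.9963,0]);H=np.array([.5637,-.3807,.052])
q=np.array([[190+x/3.3,120+y/3.3] for x,y in((725,67),(757,440))])
print('seen',q.round(1).tolist(), 'hinge pred',proj('top',[H+.162*u,H-.162*u]).round(1).tolist())
for th in(1.6,1.65,1.7,1.75,1.8):
    e=H+.219*(-v*np.cos(th)+np.array([0,0,np.sin(th)]))
    print(th,proj('top',[e+.162*u,e-.162*u]).round(1).tolist(),e.round(3))
def tcp(th,r=.2):
    return H-v*(r*np.cos(th)-.011)+np.array([0,0,r*np.sin(th)+.022])
for th in(1.9,1.7,1.57,1.4,1.2,1.0,.8,.6,.45,.3,.2,.12,.06,.03,0):print(th,(100*tcp(th)).round(1).tolist())
```

```text
seen [[409.7, 140.3], [419.4, 253.3]] hinge pred [[378.8, 149.6], [388.2, 249.0]]
1.6 [[397.6, 140.0], [408.6, 254.7]] [ 0.564 -0.387  0.271]
1.65 [[401.3, 139.7], [412.3, 254.3]] [ 0.565 -0.398  0.27 ]
1.7 [[404.9, 139.5], [415.9, 253.9]] [ 0.566 -0.409  0.269]
1.75 [[408.4, 139.3], [419.4, 253.4]] [ 0.567 -0.42   0.267]
1.8 [[411.8, 139.1], [422.8, 253.0]] [ 0.568 -0.43   0.265]
1.9 [57.0, -45.6, 26.3]
1.7 [56.7, -41.7, 27.2]
1.57 [56.5, -39.2, 27.4]
1.4 [56.2, -35.8, 27.1]
1.2 [55.8, -31.9, 26.0]
1.0 [55.5, -28.4, 24.2]
0.8 [55.3, -25.3, 21.7]
0.6 [55.1, -22.7, 18.7]
0.45 [54.9, -21.2, 16.1]
0.3 [54.8, -20.1, 13.3]
0.2 [54.8, -19.6, 11.4]
0.12 [54.8, -19.4, 9.8]
0.06 [54.8, -19.3, 8.6]
0.03 [54.8, -19.2, 8.0]
0 [54.8, -19.2, 7.4]
```

step_arm(
  targets=[
    [[0,0,4],0,0],
    [[0,0,8],0,0],
    [[0,0,12],0,0],
    [[0,0,14],0,0],
    [[0,0,14],0,0],
    [[0,0,14],0,0],
  ],
  newtons=20,
)

```text
time: 36.93
ee_pos: [0.4964, -0.1634, 0.3455]
ee_rot: [[-0.086, 0.996, 0.002], [0.996, 0.086, -0.0], [-0.0, 0.002, -1.0]]
force: [0.1, -0.5, -0.1]
gripper_width: 0.0122
finger_force: 0.0
```

step_arm(
  targets=[
    [[1,-4,0],0,0],
    [[2,-8,0],0,0],
    [[3,-12,0],0,0],
    [[4,-16,0],0,0],
    [[5,-20,0],0,0],
    [[6,-24,0],0,0],
    [[7,-28,0],0,0],
    [[7.4,-31,0],0,0],
    [[7.4,-32.4,0],0,0],
    [[7.4,-32.4,0],0,0],
    [[7.4,-32.4,0],0,0],
  ],
)

```text
time: 37.85
ee_pos: [0.5695, -0.4876, 0.3424]
ee_rot: [[-0.085, 0.996, -0.003], [0.996, 0.085, 0.002], [0.002, -0.003, -1.0]]
force: [-0.1, 0.8, 0.1]
gripper_width: 0.0002
finger_force: 0.0
```

Run:
```python
from h import *
o,s=snap('scene','s18.png');st(o)
```

```text
t 37.85 pos [ 0.5695 -0.4876  0.3424] yaw 4.85 w 0.0002 F [-0.1  0.8  0.1] q7 49.6
```

View pics/s18.png

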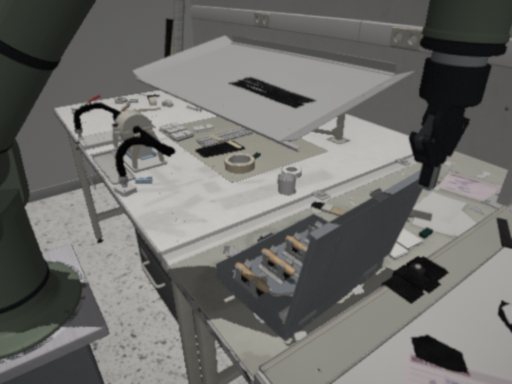

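The scene view shows the gripper behind the open lid, at about (430,180), with the three rollers in their clips. I'll lower it and push the lid slowly along the arc.

step_arm(
  targets=[
    [[0,0,-2.5],0,0],
    [[0,0,-5],0,0],
    [[0,0,-7.2],0,0],
    [[0,0,-7.2],0,0],
    [[0,1.5,-7.2],0,0],
    [[0,2.5,-7.2],0,0],
    [[-0.1,3.3,-7.2],0,0],
    [[-0.1,4.1,-7.2],0,0],
    [[-0.1,4.9,-7.2],0,0],
    [[-0.2,5.7,-7.2],0,0],
    [[-0.2,6.5,-7.2],0,0],
    [[-0.3,7.3,-7.1],0,0],
    [[-0.3,8.1,-7.1],0,0],
    [[-0.3,8.9,-7],0,0],
    [[-0.4,9.7,-7],0,0],
    [[-0.4,9.7,-7],0,0],
  ],
)

```text
time: 39.23
ee_pos: [0.5672, -0.3876, 0.2748]
ee_rot: [[-0.088, 0.996, 0.0], [0.996, 0.088, 0.001], [0.001, 0.0, -1.0]]
force: [0.0, 0.2, 0.1]
gripper_width: -0.0003
finger_force: 0.0
```

step_arm(
  targets=[
    [[-0.1,1,-0.1],0,0],
    [[-0.3,2,-0.2],0,0],
    [[-0.5,3,-0.4],0,0],
    [[-0.6,4,-0.6],0,0],
    [[-0.7,5,-0.9],0,0],
    [[-0.8,6,-1.2],0,0],
    [[-0.9,6.9,-1.5],0,0],
    [[-1,7.8,-1.9],0,0],
    [[-1,8.7,-2.3],0,0],
    [[-1.1,9.6,-2.8],0,0],
    [[-1.2,10.4,-3.3],0,0],
    [[-1.2,10.4,-3.3],0,0],
  ],
)

```text
time: 40.23
ee_pos: [0.5546, -0.2833, 0.2405]
ee_rot: [[-0.089, 0.996, -0.001], [0.996, 0.089, 0.001], [0.002, -0.001, -1.0]]
force: [-0.3, 0.1, -0.6]
gripper_width: -0.0003
finger_force: 0.0
```

step_arm(
  targets=[
    [[0,0.8,-0.6],0,0],
    [[-0.1,1.6,-1.2],0,0],
    [[-0.1,2.4,-1.8],0,0],
    [[-0.2,3.1,-2.5],0,0],
    [[-0.2,3.8,-3.2],0,0],
    [[-0.3,4.4,-3.9],0,0],
    [[-0.3,5.1,-4.7],0,0],
    [[-0.4,5.7,-5.5],0,0],
    [[-0.4,5.7,-5.5],0,0],
  ],
)

```text
time: 40.98
ee_pos: [0.5502, -0.2267, 0.1849]
ee_rot: [[-0.088, 0.996, -0.002], [0.996, 0.088, 0.001], [0.001, -0.002, -1.0]]
force: [0.0, -0.0, -1.2]
gripper_width: 0.0001
finger_force: 0.0
```

Run:
```python
from h import *
o,s=snap('scene');st(o)
cv2.imwrite('pics/s19.png',cv2.resize(s[:,:,::-1][60:340,160:512],None,fx=2,fy=2))
```

```text
t 40.98 pos [ 0.5502 -0.2267  0.1849] yaw 5.06 w 0.0001 F [ 0.  -0.  -1.2] q7 33.6
```

View pics/s19.png

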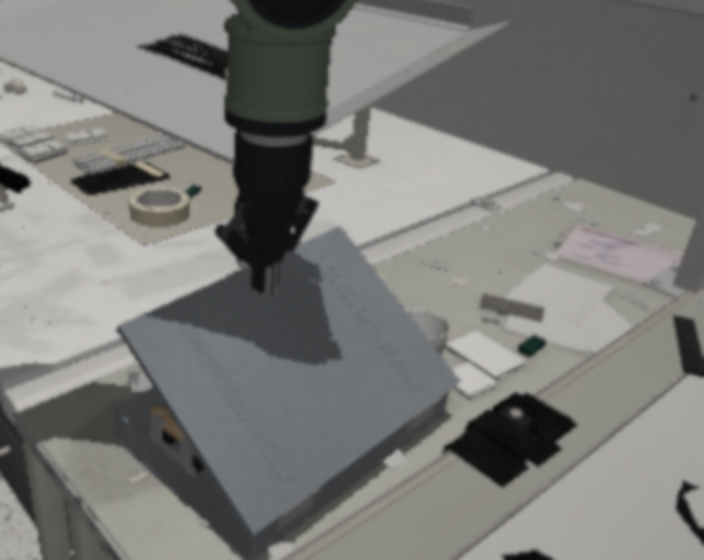

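The lid is following well, about 35° from shut. I'll carry on down.

step_arm(
  targets=[
    [[0,0.5,-0.8],0,0],
    [[-0.1,1,-1.7],0,0],
    [[-0.2,1.5,-2.6],0,0],
    [[-0.2,1.9,-3.5],0,0],
    [[-0.3,2.3,-4.4],0,0],
    [[-0.3,2.6,-5.3],0,0],
    [[-0.3,2.8,-6.1],0,0],
    [[-0.3,3,-6.9],0,0],
    [[-0.3,3.2,-7.7],0,0],
    [[-0.3,3.3,-8.4],0,0],
    [[-0.3,3.3,-8.8],0,0],
    [[-0.3,3.3,-8.8],0,0],
  ],
)

```text
time: 42.03
ee_pos: [0.5475, -0.1955, 0.0979]
ee_rot: [[-0.087, 0.996, -0.001], [0.996, 0.087, 0.0], [0.0, -0.001, -1.0]]
force: [0.4, 0.2, 0.1]
gripper_width: -0.0
finger_force: 0.0
```

step_arm(
  targets=[
    [[0,0.1,-0.3],0,0],
    [[0,0.1,-0.6],0,0],
    [[0,0.1,-0.9],0,0],
    [[0,0.1,-1.1],0,0],
    [[0,0.1,-1.1],0,0],
  ],
)

```text
time: 42.45
ee_pos: [0.548, -0.1945, 0.0878]
ee_rot: [[-0.087, 0.996, 0.0], [0.996, 0.087, 0.0], [0.0, 0.0, -1.0]]
force: [-0.5, -0.2, 0.2]
gripper_width: -0.0002
finger_force: 0.0
```

step_arm(
  targets=[
    [[0,0,-0.2],0,0],
    [[0,0,-0.4],0,0],
    [[0,0,-0.6],0,0],
    [[0,0,-0.6],0,0],
  ],
)

```text
time: 42.78
ee_pos: [0.5478, -0.1944, 0.0815]
ee_rot: [[-0.087, 0.996, -0.0], [0.996, 0.087, 0.0], [0.0, -0.0, -1.0]]
force: [-0.0, 0.4, 0.7]
gripper_width: 0.0001
finger_force: 0.0
```

step_arm(
  targets=[
    [[0,0,-0.1],0,0],
    [[0,0,-0.2],0,0],
    [[0,0,-0.3],0,0],
    [[0,0,-0.3],0,0],
  ],
)

```text
time: 43.12
ee_pos: [0.5479, -0.1947, 0.0798]
ee_rot: [[-0.087, 0.996, 0.001], [0.996, 0.087, 0.0], [0.0, 0.001, -1.0]]
force: [-6.6, 3.0, 22.0]
gripper_width: 0.0002
finger_force: 11.0
```

step_arm(
  targets=[
    [[0,0,-0.1],0,0],
    [[0,0,-0.2],0,0],
    [[0,0,-0.2],0,0],
  ],
)

```text
time: 43.37
ee_pos: [0.5481, -0.1947, 0.0794]
ee_rot: [[-0.087, 0.996, 0.001], [0.996, 0.087, 0.001], [0.0, 0.002, -1.0]]
force: [-14.4, 7.8, 55.8]
gripper_width: -0.0001
finger_force: 27.5
```

step_arm(
  targets=[
    [[0,0,0.5],0,0],
    [[0,0,3],0,0],
    [[0,0,7],0,0],
    [[0,0,11],0,0],
    [[0,4,14],0,0],
    [[0,8,16],0,0],
    [[0,12,18],0,0],
    [[0,16,18],0,0],
    [[0,20,18],0,0],
    [[0,24,18],0,0],
    [[0,24,18],0,0],
    [[0,24,18],0,0],
  ],
)

```text
time: 44.37
ee_pos: [0.5477, 0.0492, 0.2566]
ee_rot: [[-0.092, 0.996, -0.0], [0.996, 0.092, 0.001], [0.001, -0.0, -1.0]]
force: [0.3, -0.3, 0.2]
gripper_width: 0.0001
finger_force: 0.0
```

Run:
```python
from h import *
o,s=snap('scene');st(o);_,t=snap('top')
u=np.array([.9963,.0854,0]);v=np.array([.0854,-.9963,0]);H=np.array([.5637,-.3807,.052])
for th in(0,.055):
    e=H+.219*(-v*np.cos(th)+np.array([0,0,np.sin(th)]))
    print(th,[proj(n,[e+.162*u,e-.162*u]).round(1).tolist() for n in('scene','top')])
cv2.imwrite('pics/s20.png',np.vstack([cv2.resize(s[:,:,::-1][170:340,190:430],(720,340))[:,:],cv2.resize(t[:,:,::-1][130:260,190:465],(720,240))]))
```

```text
t 44.37 pos [0.5477 0.0492 0.2566] yaw 5.3 w 0.0001 F [ 0.3 -0.3  0.2] q7 3.0
0 [[[315.5, 210.6], [213.2, 263.7]], [[312.2, 155.2], [321.2, 255.4]]]
0.055 [[[315.9, 206.8], [212.9, 259.4]], [[312.6, 154.8], [321.7, 255.7]]]
```

View pics/s20.png

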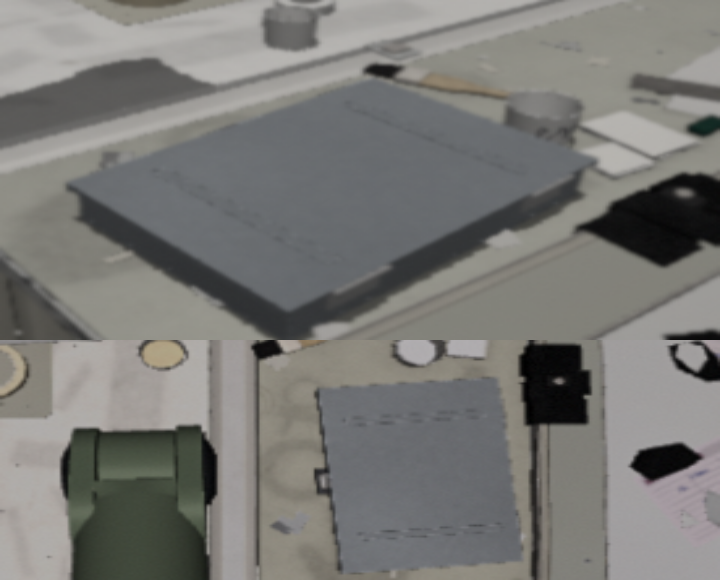

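The lid's near edge corners sit at (212,263) and (313,210) in the scene view, which matches the shut position and not the one resting on the catch. The cup and tape are untouched.

```bash
python3 -c "
from workcell import manip
print(manip.close_job())"
```

```text
the job is handed in; nothing more can be done
None
```

The three rollers that were there (no fourth was in sight) are snapped into clips with their heads towards the hinge. The lid is shut on its catch, the cup and tape roll are untouched, and the job is handed in. On the last push the fingertips briefly pressed the closed lid with about 56 N before I backed off.

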